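# Make up the night-round kit and the gate kit

### The arm

A 6-joint arm with a two-finger parallel gripper is mounted at the origin on a cart in front of the work surface, level with it; the furniture and walls round the work are solid. World frame = base frame: x ahead of the robot, y to its left, z up, the work surface at z = 0. Lengths are in m, angles in degrees, forces in N, time in s.
With the tool pointing down it reaches from about 0.25 to 0.725 m from the base axis. Payload 9.7 kg.
Tool frame: the origin (TCP) lies at the centre of the arm's flange, where the gripper is bolted on; the fingertips stand 173 mm ahead of it and the grasp point (between the pads) lies 155 mm ahead of it; z points along the fingers, y is the line along which they close (so a half turn about z gives the same grasp; the last joint's range is limited). The gripper opens to 85 mm and grips with 20 to 120 N. Pads are 22 mm wide; open, the fingers measure 114 mm over their backs; the gripper's body (76 mm by 85 mm) begins 54 mm behind the grasp point. The pads swing forward as they close: fully open they stand 13 mm farther back than shut.
Start: joints at [71.792, 4.979, 10.078, 95.1, 0, 90], TCP at [0.172, 0.522, 0.405] pointing down, gripper open.
Joint ranges: [-179.16, 179.16], [-48.56, 103.87], [-65.8, 70.77], [-126.05, 130.52], [-82.76, 87.17], [-180, 180]. Speed limits (degrees/s): [127.2, 127.2, 147.25, 180, 180, 180].

### API

Orientations are given as [roll, pitch, yaw] about the fixed x, y, z axes, in that order (R = Rz(yaw) Ry(pitch) Rx(roll)).
In Python, from workcell import monitor, camera, get_calibration, bot gives the robot as it stands.
- The arm moves only by the tool carry_out, never from a script. Its argument "targets" is text: rows parted by semicolons, each of 7 numbers parted by spaces: the shift along the tool's x, y, z in units of 0.04 m (1.0 is 0.04 m), then the turn, a rotation vector about the tool's x, y, z in units of 0.1 rad (1.0 is 0.1 rad), then the opening, from -1 (shut) to 1 (fully open), so that 0 is half open. A call has exactly 8 rows; each row shifts and turns the commanded pose from where the row before left it, along the tool's axes as they then stand; what a row does not reach is not made up. A row lasts 1/12 s, in which the tool goes at most 41.7 mm and 7.16 degrees, less where a joint would pass 70% of its speed; a pose out of reach is approached as far as the arm can. A call with a number of a shift or a turn outside -1 to 1 is refused whole. A call with a gripper value outside its range is refused whole. The fingers move at their own pace and stop on an object; "newtons" is the grip in N (left out, the last holds). Time passes only in rows, so rows that do not move let the fingers close, or fill a call up. It gives the time, the measured TCP pose, the force, the opening and the grip force at its end, in the units of the state.
- monitor.get_obs(): the state, without advancing time (a new reading comes with each control period).
- camera(name): name is "scene" or "top" or "wrist"; returns the picture (420x560x3 uint8, red, green, blue); there is no depth.
- get_calibration(name): a dict with "fx", "fy", "cx", "cy" (pixels), "view" (4x4, takes a point from world to camera coordinates). Camera axes: x right, y down, z forward; pixel columns grow to the right and rows downward; lengths in m; the calibration is good to about 2 mm. A picture is of the moment at which its call begins: read the wrist's pose just before it. get_calibration takes no time and is no camera call; for the wrist camera it gives the pose at the moment of the call.
- bot.job_done(): hands the job in; it is judged then, once.
The state is a dict: "time": time; "q": joint angles; "qd": joint speeds; "joint_efforts": joint torques, N m; "ee_pos": TCP position; "tcp_rot": TCP orientation; "wrist_force": force on the tool from outside, world axes, zero at the start; "torque": the same for the moment, N m; "opening": finger opening in m; "grasp_force": force on a finger pad.
Only numpy, scipy, OpenCV 4.12 (cv2) and the standard library are available. Lean on these libraries where they do the work, as an engineer would, in place of code of your own. Each camera call takes 0.05 s, during which the arm holds its last target. There are 200 camera calls.

### The job

Make up two kits from the stock on the counter between the two trays, each thing lying flat in its own tray pocket: the night-round kit in the two-pocket tray, with a cell in the pocket nearest the robot and the torch in the far one, and the gate kit in the three-pocket tray, with the other cell in the nearest pocket, the carton of fuses in the middle and the gate remote in the farthest. The two cells are alike; leave the padlock, the eraser and the staples where they lie.

Things in the scene. Friction and masses are not known exactly. Their poses are not given: they have to be found in the camera images.
- tray_two: fixed shallow grey tray with felt-lined floors, two pockets side by side along x; 144 x 114 mm (x, y). Pockets 66 mm (x) by 106 mm (y), centres at y = 0, x = -35 and +35 mm (-x end nearest the robot). Pocket floor 4 mm above the counter (world z = 0); ribs round the pockets 4 mm thick, 6 mm above that floor. Lips of 7 mm amid the y sides. Origin: centre of underside, z up
- tray_three: fixed shallow grey tray with felt-lined floors, three pockets side by side along x; 214 x 92 mm (x, y). Pockets 66 mm (x) by 84 mm (y), centres at y = 0, x = -70, 0 and +70 mm (-x end nearest the robot). Pocket floor 4 mm above the counter (world z = 0); ribs round the pockets 4 mm thick, 6 mm above that floor. Lips of 7 mm amid the y sides. Origin: centre of underside, z up
- torch: dark pocket torch lying down, 27 x 86 x 27 mm (x, y, z; long axis y), about 90 g; origin at the centre of its underside, z up
- gate_remote: black gate remote (key fob) with a small key ring, 26 x 64 x 14 mm (x, y, z; long axis y) with the ring; the hard case runs from y = -20 to +32 mm and is 26 mm wide, 13 mm high, about 30 g; origin at the centre of its underside, z up
- fuse_carton: small yellow carton of fuses with a red end band, 30 x 45 x 16 mm (x, y, z; long axis y), about 50 g; origin at the centre of its underside, z up
- cell_a: black AA-size cell lying on its side, 14 x 50 x 14 mm (x, y, z; long axis y), about 25 g, rests on a flat and does not roll; the two cells are alike; origin at the centre of its underside, z up
- cell_b: black AA-size cell lying on its side, 14 x 50 x 14 mm (x, y, z; long axis y), about 25 g, rests on a flat and does not roll; the two cells are alike; origin at the centre of its underside, z up
- brass_padlock: brass padlock lying flat, 62 x 40 x 14 mm (x, y, z; shackle toward +x); origin at the centre of its underside, z up; a bystander in the stock, belongs to no kit and stays where it lies
- spare_eraser: white eraser with a pink end, 20 x 44 x 12 mm (x, y, z); origin at the centre of its underside, z up; a bystander in the stock, belongs to no kit and stays where it lies
- staple_carton: white carton of staples with a blue band, 40 x 62 x 18 mm (x, y, z); origin at the centre of its underside, z up; a bystander in the stock, belongs to no kit and stays where it lies
Things that resemble listed ones, but are neither listed nor needed, are in the scene too. What is shaped like the torch but green is not meant.

How it is judged (in metres and radians):
At the end, for the whole second after the job is handed in: Two-pocket tray: a cell near, torch far; three-pocket tray: other cell near, fuse carton middle, remote far. All at rest and flat (tilt < 0.1 rad, underside within 3.5 mm of the pocket floor), origins within 26 mm across and 46 (two) or 35 mm (three) along of pocket centre (x of torch in the frame of tray_two between 0.009 and 0.061 m and y of torch in the frame of tray_two between -0.046 and 0.046 m and z of torch in the frame of tray_two between 0.001 and 0.0075 m and angle between each of torch, fuse_carton, gate_remote's own z axis and vertical below 0.1 rad and x of fuse_carton in the frame of tray_three between -0.026 and 0.026 m and y of fuse_carton in the frame of tray_three between -0.035 and 0.035 m and z of fuse_carton in the frame of tray_three between 0.001 and 0.0075 m and x of gate_remote in the frame of tray_three between 0.044 and 0.096 m and y of gate_remote in the frame of tray_three between -0.035 and 0.035 m and z of gate_remote in the frame of tray_three between 0.001 and 0.0075 m and (((x of cell_a in the frame of tray_two between -0.061 and -0.009 m and y of cell_a in the frame of tray_two between -0.046 and 0.046 m and z of cell_a in the frame of tray_two between 0.001 and 0.0075 m and angle between cell_a's own z axis and vertical below 0.1 rad) and (x of cell_b in the frame of tray_three between -0.096 and -0.044 m and y of cell_b in the frame of tray_three between -0.035 and 0.035 m and z of cell_b in the frame of tray_three between 0.001 and 0.0075 m and angle between cell_b's own z axis and vertical below 0.1 rad)) or ((x of cell_b in the frame of tray_two between -0.061 and -0.009 m and y of cell_b in the frame of tray_two between -0.046 and 0.046 m and z of cell_b in the frame of tray_two between 0.001 and 0.0075 m and angle between cell_b's own z axis and vertical below 0.1 rad) and (x of cell_a in the frame of tray_three between -0.096 and -0.044 m and y of cell_a in the frame of tray_three between -0.035 and 0.035 m and z of cell_a in the frame of tray_three between 0.001 and 0.0075 m and angle between cell_a's own z axis and vertical below 0.1 rad))) and linear speed of each of torch, gate_remote, fuse_carton, cell_a, cell_b below 0.02 m/s); the robot touches nothing.
It fails at once if the padlock is moved more than 20 mm (distance of brass_padlock from where it was at the start of the episode above 0.02 m).
It fails at once if the eraser is moved more than 20 mm (distance of spare_eraser from where it was at the start of the episode above 0.02 m).
It fails at once if the staple carton is moved more than 20 mm (distance of staple_carton from where it was at the start of the episode above 0.02 m).
It also fails if it takes over 128 s, if anything falls off the work surface, if the arm or the gripper's body presses on something with over 40 N, if the wrist force passes 120 N, or if a joint passes its speed limit or range.

## Working session

There is one attempt and no reset: what is moved stays moved. The work goes in short steps, Python scripts to look and compute and a tool call to move; the robot and the scene stay as the last step left them, time stands still between calls to the robot, and variables do not carry over. Pictures are saved under pics/ and viewed, at most 14 in all, crops included, and the job is handed in when it is done.

Besides the shell and the picture viewer there is one more tool, called after "Emit:" by a JSON object that holds its "api" and its "payload". carry_out: Moves the arm, as the interface text tells. Shifts and turns lie within -1 to 1; 1 stands for 0.04 m of shift or 0.1 rad of turn. Its arguments: {"type":"object","properties":{"targets":{"type":"string"},"newtons":{"type":"number"}},"required":["targets"]}

```bash
mkdir -p pics; ls; python3 - <<'E'
from workcell import monitor,camera,get_calibration
import cv2
o=monitor.get_obs();print(o)
for n in("top","scene"):
    cv2.imwrite(f"pics/{n}0.png",camera(n)[:,:,::-1]);c=get_calibration(n);print(n,c)
E
```

```text
pics
{'time': 0.0, 'q': array([ 7.17924087e+01,  5.01057884e+00,  1.00345371e+01,  9.50997952e+01,
       -6.41111520e-04,  9.00022154e+01]), 'qd': array([ 0.12018858, -0.10608519, -0.00692865, -0.11792699,  0.07042404,
        0.08960791]), 'joint_efforts': array([-3.43589763e-04, -5.20385814e+01,  4.64806688e+01,  1.62363262e-02,
       -1.43354828e-05, -9.88957225e-06]), 'ee_pos': array([0.17185405, 0.52245975, 0.40398867]), 'tcp_rot': array([-1.79924163e+02,  6.44043320e-04,  1.61790194e+02]), 'wrist_force': array([ 0.22434888, -1.36790783, -0.34618071]), 'torque': array([ 0.00995952, -0.04327198,  0.00677036]), 'grasp_force': 0.0, 'opening': 0.08555114265402003}
top {'fx': 443.12955997737794, 'fy': 443.12955997737794, 'cx': 274.1686072981467, 'cy': 212.1502934450203, 'view': array([[-0.00675935, -0.9995062 , -0.03068659,  0.01891662],
       [-0.99348691,  0.01020294, -0.11348857,  0.56816674],
       [ 0.11374562,  0.02971962, -0.99306529,  0.95084295],
       [ 0.        ,  0.        ,  0.        ,  1.        ]])}
scene {'fx': 403.53160600914197, 'fy': 403.53160600914197, 'cx': 275.5926179312222, 'cy': 206.2049398413849, 'view': array([[-0.5755611 , -0.81756954, -0.01759172,  0.33674015],
       [-0.32912796,  0.25128854, -0.9102356 ,  0.20403872],
       [ 0.7486015 , -0.51810628, -0.4137169 ,  0.58295493],
       [ 0.        ,  0.        ,  0.        ,  1.        ]])}
```

View pics/top0.png

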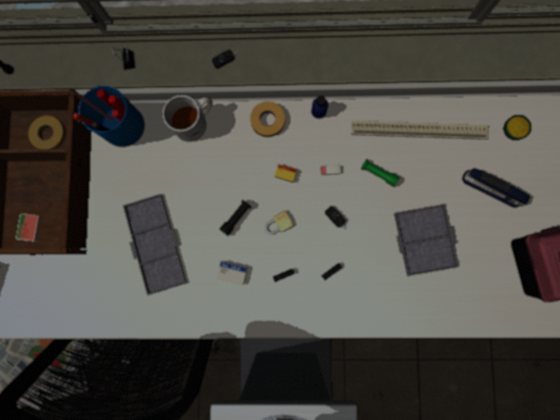

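View pics/scene0.png

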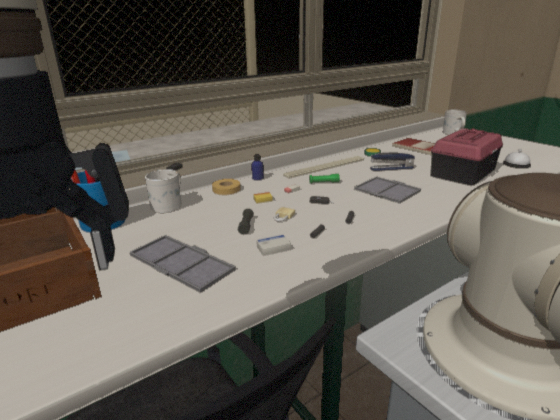

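```bash
cat > h.py <<'E'
import numpy as np,cv2
from workcell import monitor,camera,get_calibration
def pix2w(c,u,v,z):
    V=c["view"];R=V[:3,:3];t=V[:3,3]
    d=R.T@np.array([(u-c["cx"])/c["fx"],(v-c["cy"])/c["fy"],1]);o=-R.T@t
    return o+d*(z-o[2])/d[2]
def w2pix(c,p):
    q=c["view"][:3,:3]@p+c["view"][:3,3];return c["fx"]*q[0]/q[2]+c["cx"],c["fy"]*q[1]/q[2]+c["cy"]
E
python3 - <<'E'
from h import *
im=cv2.imread("pics/top0.png");c=get_calibration("top")
cv2.imwrite("pics/crop.png",cv2.resize(im[150:300,190:360],None,fx=4,fy=4,interpolation=cv2.INTER_CUBIC)[:600,:800])
hsv=cv2.cvtColor(im,cv2.COLOR_BGR2HSV)
g=cv2.GaussianBlur(im,(0,0),25)
m=((hsv[...,2]<105)|(hsv[...,1]>90)).astype(np.uint8)
m[:150]=0;m[300:]=0;m[:,:110]=0;m[:,470:]=0
n,L,S,C=cv2.connectedComponentsWithStats(m)
for i in range(1,n):
    if S[i,4]<25: continue
    pts=np.argwhere(L==i)[:,::-1].astype(np.float32)
    z=0.008
    W=np.array([pix2w(c,*p,z)[:2] for p in pts],np.float32)
    r=cv2.minAreaRect(W*1000)
    (cx,cy),(w,h),a=r
    if w<h:a+=90
    print(C[i].round(),S[i,4],"xy",round(cx),round(cy),"L",round(max(w,h)),round(min(w,h)),"long axis deg",round(a,1))
E
```

```text
[382. 173.] 509 xy 658 -233 L 100 32 long axis deg 58.9
[288. 173.] 347 xy 661 -17 L 55 35 long axis deg 72.0
[324. 170.] 43 xy 664 -102 L 27 15 long axis deg 39.0
[341. 170.] 30 xy 667 -139 L 18 10 long axis deg 163.1
[466. 177.] 102 xy 646 -419 L 39 16 long axis deg 176.8
[155. 244.] 4246 xy 503 286 L 216 114 long axis deg 16.9
[238. 217.] 611 xy 562 97 L 101 39 long axis deg 140.6
[426. 240.] 3617 xy 507 -326 L 145 132 long axis deg 9.6
[336. 216.] 326 xy 560 -126 L 57 32 long axis deg 43.9
[286. 219.] 184 xy 552 -12 L 42 37 long axis deg 33.1
[269. 226.] 37 xy 540 25 L 27 14 long axis deg 161.2
[238. 269.] 320 xy 438 105 L 73 43 long axis deg 77.6
[332. 271.] 182 xy 439 -115 L 57 17 long axis deg 124.2
[285. 274.] 174 xy 432 -9 L 58 15 long axis deg 112.6
```

View pics/crop.png

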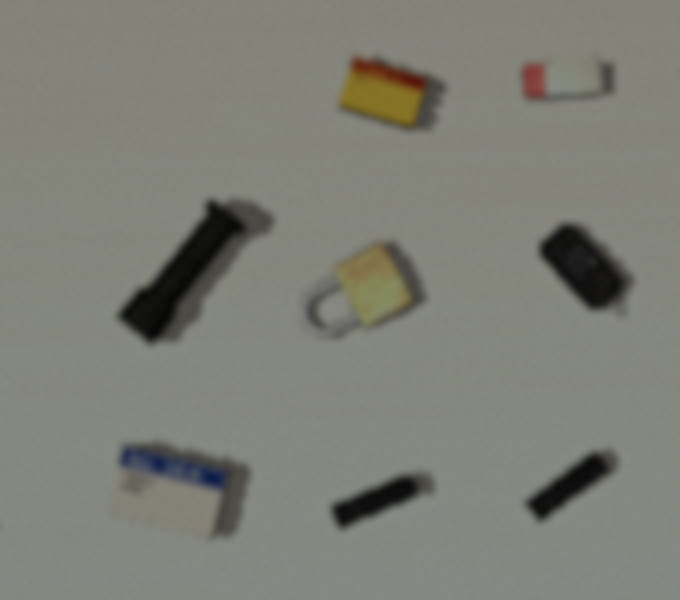

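```bash
cat >> h.py <<'E'
def go(x,y,z,yaw):
    """tool-frame shift (units, in current axes; and in axes after the turn) and turn about tool z (units)"""
    o=monitor.get_obs();p=o["ee_pos"];r=o["tcp_rot"];a=np.radians(r[2]);t=np.radians(yaw)
    d=(np.array([x,y,z])-p)/.04
    f=lambda a:np.round([np.cos(a)*d[0]+np.sin(a)*d[1],np.sin(a)*d[0]-np.cos(a)*d[1],-d[2]],2)
    print(o["time"].__round__(2),"pos",p.round(4),"rpy",r.round(2),"| now",f(a),"after turn",f(t),"turn",np.round(((a-t+np.pi/2*2)%(2*np.pi)-np.pi)/.1,2))
E
python3 - <<'E'
from h import *
c=get_calibration("top")
for n,a,b,z in [("torch",(136,328),(226,210),.014),("cell1",(337,518),(420,482),.009),("cell2",(535,508),(606,462),.009),("remote",(558,232),(610,300),.012),("carton",(347,83),(420,105),.015)]:
    A,B=[pix2w(c,190+p[0]/4-.4,150+p[1]/4-.4,z) for p in(a,b)];d=B-A
    print(n,((A+B)/2).round(3),"len",np.hypot(*d[:2]).round(3),"deg",np.degrees(np.arctan2(d[1],d[0]))%180)
go(.562,.097,.32,140)
E
```

```text
torch [0.561 0.104 0.014] len 0.084 deg 142.63901886009376
cell1 [ 0.43  -0.007  0.009] len 0.051 deg 112.88324152642478
cell2 [ 0.438 -0.114  0.009] len 0.047 deg 122.19460435956555
remote [ 0.56  -0.124  0.012] len 0.048 deg 36.12122484661555
carton [ 0.66  -0.012  0.015] len 0.044 deg 72.22909304470855
0.1 pos [0.1719 0.5225 0.404 ] rpy [-179.93   -0.    161.79] | now [-12.59  -7.06   2.1 ] after turn [-14.31  -1.88   2.1 ] turn 3.8
```

Emit:
{"api": "carry_out", "payload": {"targets": "-0.79 -0.44 0 0 0 0 1; -0.79 -0.44 0 0 0 0 1; -0.79 -0.44 0 0 0 0 1; -0.79 -0.44 0 0 0 0 1; -0.79 -0.44 0 0 0 0 1; -0.79 -0.44 0 0 0 0 1; -0.79 -0.44 0 0 0 0 1; -0.79 -0.44 0 0 0 0 1", "newtons": 30}}

```text
time: 0.77
ee_pos: [0.3688, 0.3082, 0.4045]
tcp_rot: [-180.0, -0.0, 161.8]
wrist_force: [0.5, -0.6, 0.1]
opening: 0.0853
grasp_force: 0.0
```

Emit:
{"api": "carry_out", "payload": {"targets": "-0.79 -0.44 0 0 0 0 1; -0.79 -0.44 0 0 0 0 1; -0.79 -0.44 0 0 0 0 1; -0.79 -0.44 0 0 0 0 1; -0.79 -0.44 0.25 0 0 0.75 1; -0.7 -0.4 0.6 0 0 0.75 1; -0.7 -0.4 0.6 0 0 0.75 1; -0.5 -0.3 0.6 0 0 0.75 1"}}

```text
time: 1.43
ee_pos: [0.5403, 0.1016, 0.3212]
tcp_rot: [-180.0, 0.0, 144.3]
wrist_force: [0.6, 1.0, 0.1]
opening: 0.0856
grasp_force: 0.0
```

```bash
python3 - <<'E'
from h import *
go(.561,.100,.32,141.5)
c=get_calibration("wrist");cv2.imwrite("pics/w1.png",camera("wrist")[:,:,::-1])
print(w2pix(c,np.array([.561,.1,.014])),c["view"].round(3),c["fx"])
go(.561,.100,.32,141.5)
E
```

```text
1.43 pos [0.5403 0.1016 0.3212] rpy [-1.7999e+02  1.0000e-02  1.4433e+02] | now [-0.44  0.27  0.03] after turn [-0.43  0.29  0.03] turn 0.49
(np.float64(297.27556850348645), np.float64(216.01709995323887)) [[ 0.584  0.812 -0.    -0.398]
 [ 0.783 -0.563  0.264 -0.378]
 [ 0.214 -0.154 -0.965  0.198]
 [ 0.     0.     0.     1.   ]] 318.53652615219767
1.48 pos [0.5406 0.0993 0.3158] rpy [-179.68   -0.19  143.9 ] | now [-0.4   0.32 -0.11] after turn [-0.39  0.33 -0.11] turn 0.42
```

View pics/w1.png

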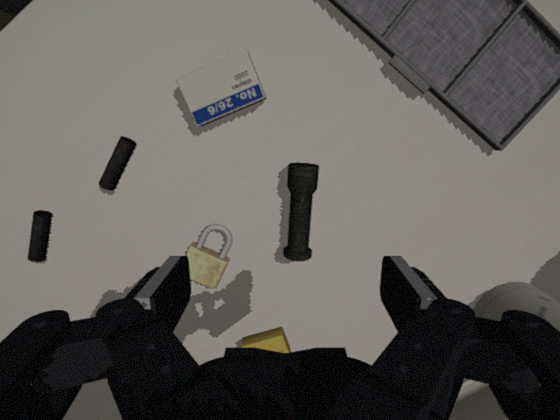

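```bash
cat >> h.py <<'E'
def mark(c,marks):
    for n,a,b,z in marks:
        A,B=[pix2w(c,*p,z) for p in(a,b)];d=B-A
        print(n,((A+B)/2).round(4),"len",np.hypot(*d[:2]).round(3),"deg",(np.degrees(np.arctan2(d[1],d[0]))%180).round(1))
E
python3 - <<'E'
from h import *
c=get_calibration("wrist")
mark(c,[("torch",(303.5,165),(297,260),.016),("cell1",(124.5,138),(107,189),.01),("cell2",(43,211),(37,262),.01)])
go(.561,.1,.183,141.5)
E
```

```text
torch [0.5577 0.1008 0.016 ] len 0.087 deg 140.8
cell1 [ 0.4281 -0.0029  0.01  ] len 0.049 deg 118.1
cell2 [ 0.4358 -0.1068  0.01  ] len 0.052 deg 126.5
1.48 pos [0.5406 0.0993 0.3158] rpy [-179.68   -0.19  143.9 ] | now [-0.4   0.32  3.32] after turn [-0.39  0.33  3.32] turn 0.42
```

Emit:
{"api": "carry_out", "payload": {"targets": "-0.16 0.14 0 0 0 0.5 0.3; -0.16 0.14 0.3 0 0 0 0.3; 0 0 0.6 0 0 0 0.3; 0 0 0.6 0 0 0 0.3; 0 0 0.6 0 0 0 0.3; 0 0 0.6 0 0 0 0.3; 0 0 0.4 0 0 0 0.3; 0 0 0.2 0 0 0 0.3"}}

```text
time: 2.15
ee_pos: [0.5552, 0.1053, 0.1874]
tcp_rot: [-179.8, -0.1, 141.9]
wrist_force: [-0.7, -0.9, -0.3]
opening: 0.0556
grasp_force: 0.0
```

Emit:
{"api": "carry_out", "payload": {"targets": "0 0 0.05 0 0 0 0.3; 0 0 0 0 0 0 -1; 0 0 0 0 0 0 -1; 0 0 0 0 0 0 -1; 0 0 0 0 0 0 -1; 0 0 0 0 0 0 -1; 0 0 0 0 0 0 -1; 0 0 0 0 0 0 -1", "newtons": 40}}

```text
time: 2.82
ee_pos: [0.5565, 0.1051, 0.1902]
tcp_rot: [179.9, 0.1, 141.7]
wrist_force: [0.6, 0.6, 6.5]
opening: 0.0255
grasp_force: 40.2
```

```bash
python3 - <<'E'
from h import *
c=get_calibration("wrist")
print(monitor.get_obs()["grasp_force"])
import math
t=math.radians(9)
print(np.array([.507,-.324])+.035*np.array([math.cos(t),math.sin(t)]))
go(.5416,-.3185,.25,99)
E
```

```text
40.174636244773865
[ 0.54156909 -0.31852479]
2.82 pos [0.5565 0.1051 0.1902] rpy [1.7989e+02 9.0000e-02 1.4174e+02] | now [-6.27 -8.55 -1.5 ] after turn [-10.4   -2.02  -1.5 ] turn 7.46
```

Emit:
{"api": "carry_out", "payload": {"targets": "0 0 -0.4 0 0 0 -1; 0 0 -0.5 0 0 0.9 -1; 0 0 -0.5 0 0 1 -1; 0 0 -0.1 0 0 1 -1; 0 0 0 0 0 1 -1; 0 0 0 0 0 1 -1; 0 0 0 0 0 1 -1; 0 0 0 0 0 1 -1"}}

```text
time: 3.48
ee_pos: [0.556, 0.105, 0.2489]
tcp_rot: [180.0, 0.0, 101.9]
wrist_force: [-0.4, -0.1, -0.2]
opening: 0.0257
grasp_force: 39.6
```

Emit:
{"api": "carry_out", "payload": {"targets": "-0.5 -0.1 0 0 0 0.5 -1; -0.9 -0.15 0 0 0 0 -1; -0.9 -0.15 0 0 0 0 -1; -0.9 -0.15 0 0 0 0 -1; -0.9 -0.15 0 0 0 0 -1; -0.9 -0.15 0 0 0 0 -1; -0.9 -0.15 0 0 0 0 -1; -0.9 -0.15 0 0 0 0 -1"}}

```text
time: 4.15
ee_pos: [0.5554, -0.1727, 0.249]
tcp_rot: [180.0, 0.0, 99.3]
wrist_force: [0.2, -0.5, -1.0]
opening: 0.0257
grasp_force: 39.6
```

Emit:
{"api": "carry_out", "payload": {"targets": "-0.8 -0.15 0 0 0 0 -1; -0.8 -0.15 0 0 0 0 -1; -0.5 -0.15 0 0 0 0 -1; -0.2 -0.1 0 0 0 0 -1; 0 0 0 0 0 0 -1; 0 0 0 0 0 0 -1; 0 0 0 0 0 0 -1; 0 0 0 0 0 0 -1"}}

```text
time: 4.82
ee_pos: [0.5493, -0.2639, 0.2488]
tcp_rot: [180.0, -0.0, 99.4]
wrist_force: [0.1, -0.7, -1.5]
opening: 0.0257
grasp_force: 39.6
```

```bash
python3 - <<'E'
from h import *
go(.5416,-.3185,.25,99)
c=get_calibration("wrist");cv2.imwrite("pics/w2.png",camera("wrist")[:,:,::-1])
for s in((-35,0),(35,0),(-72,57),(72,57),(-72,-57),(72,-57)):
    t=np.radians(9);x,y=np.array(s)/1000
    print(s,np.round(w2pix(c,np.array([.507+x*np.cos(t)-y*np.sin(t),-.324+x*np.sin(t)+y*np.cos(t),.01]))))
np.save("c2.npy",c,allow_pickle=True)
E
```

```text
4.82 pos [ 0.5493 -0.2639  0.2488] rpy [ 1.7999e+02 -1.0000e-02  9.9430e+01] | now [-1.32 -0.41 -0.03] after turn [-1.32 -0.4  -0.03] turn 0.07
(-35, 0) [167. 288.]
(35, 0) [263. 289.]
(-72, 57) [105. 213.]
(72, 57) [316. 215.]
(-72, -57) [126. 354.]
(72, -57) [311. 355.]
```

View pics/w2.png

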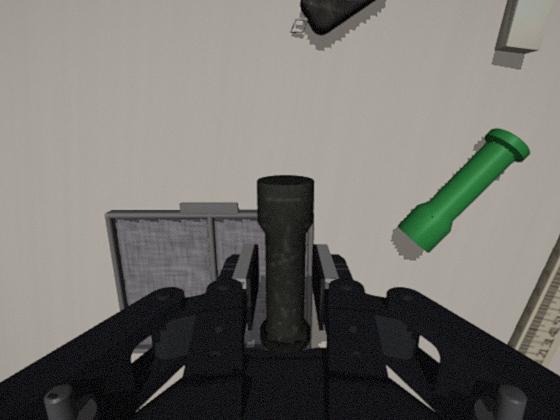

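Emit:
{"api": "carry_out", "payload": {"targets": "-0.4 -0.1 0 0 0 0 -1; -0.5 -0.2 0 0 0 0 -1; -0.34 -0.11 0.2 0 0 0 -1; 0 0 0.4 0 0 0 -1; 0 0 0.4 0 0 0 -1; 0 0 0.2 0 0 0 -1; 0 0 0.1 0 0 0 -1; 0 0 0 0 0 0 -1"}}

```text
time: 5.53
ee_pos: [0.5406, -0.3166, 0.1955]
tcp_rot: [-179.9, -0.1, 99.4]
wrist_force: [-0.9, 0.1, -0.9]
opening: 0.0258
grasp_force: 39.6
```

```bash
python3 - <<'E'
from h import *
go(.541,-.3155,.195,99)
E
```

```text
5.53 pos [ 0.5406 -0.3166  0.1955] rpy [-1.7992e+02 -7.0000e-02  9.9350e+01] | now [0.03 0.01 0.01] after turn [0.03 0.01 0.01] turn 0.06
```

Emit:
{"api": "carry_out", "payload": {"targets": "0 0 0.05 0 0 0 -1; 0 0 0 0 0 0 0.2; 0 0 0 0 0 0 0.2; 0 0 0 0 0 0 0.2; 0 0 0 0 0 0 0.2; 0 0 -0.3 0 0 0 0.2; 0 0 -0.6 0 0 0 0.2; 0 0 -0.8 0 0 0 0.2"}}

```text
time: 6.2
ee_pos: [0.5403, -0.3164, 0.2621]
tcp_rot: [-179.8, -0.1, 99.3]
wrist_force: [1.0, 0.6, 0.7]
opening: 0.0509
grasp_force: 0.0
```

```bash
python3 - <<'E'
from h import *
go(.437,-.111,.28,124)
cv2.imwrite("pics/w3.png",camera("wrist")[:,:,::-1])
E
```

```text
6.2 pos [ 0.5403 -0.3164  0.2621] rpy [-1.7984e+02 -1.4000e-01  9.9340e+01] | now [ 5.49 -1.71 -0.45] after turn [ 5.7   0.73 -0.45] turn -4.3
```

View pics/w3.png

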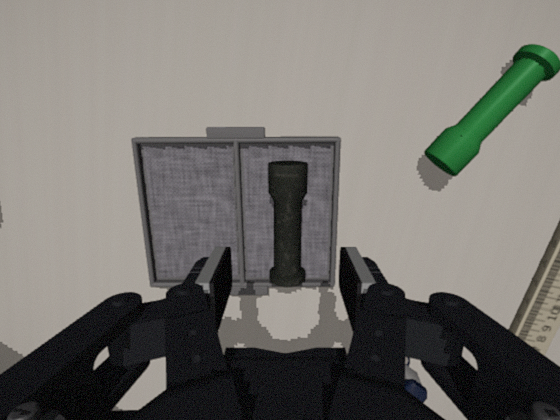

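```bash
python3 - <<'E'
from h import *
c=get_calibration("wrist")
# silhouette ends at axis height ~.0175
mark(c,[("torch",(288,166),(288,278),.0175),("torchtop",(288,163),(288,285),.022),("tray L edge",(133,139),(150,287),.01),("tray R",(340,138),(334,287),.01),("rib",(238,140),(240,286),.01)])
print(w2pix(c,np.array([.5406,-.3166,.018])))
E
```

```text
torch [ 0.5459 -0.3258  0.0175] len 0.087 deg 99.4
torchtop [ 0.5459 -0.3262  0.022 ] len 0.093 deg 99.4
tray L edge [ 0.4366 -0.3405  0.01  ] len 0.117 deg 98.7
tray R [ 0.5819 -0.3166  0.01  ] len 0.118 deg 99.6
rib [ 0.5089 -0.3287  0.01  ] len 0.115 deg 97.8
(np.float64(282.9126037820801), np.float64(212.06212683281686))
```

Emit:
{"api": "carry_out", "payload": {"targets": "0.4 -0.12 0 0 0 0 0; 0.8 -0.25 0 0 0 0 0; 0.8 -0.25 0 0 0 0 0; 0.8 -0.25 0 0 0 0 0; 0.8 -0.25 0 0 0 0 0; 0.8 -0.25 0 0 0 0 0; 0.7 -0.23 0 0 0 0 0; 0.4 -0.12 0 0 0 0 0"}}

```text
time: 6.92
ee_pos: [0.4359, -0.1089, 0.2639]
tcp_rot: [179.9, 0.0, 99.4]
wrist_force: [0.3, 0.4, -0.4]
opening: 0.0431
grasp_force: 0.0
```

Emit:
{"api": "carry_out", "payload": {"targets": "0 0 0 0 0 -0.9 0; 0 0 0 0 0 -0.9 0; 0 0 0 0 0 -0.9 0; 0 0 0 0 0 -0.9 0; 0 0 0 0 0 -0.7 0; 0 0 0 0 0 0 0; 0 0 0 0 0 0 0; 0 0 0 0 0 0 0"}}

```text
time: 7.58
ee_pos: [0.4373, -0.1109, 0.2632]
tcp_rot: [180.0, 0.0, 123.8]
wrist_force: [-0.4, -0.7, 0.2]
opening: 0.0426
grasp_force: 0.0
```

```bash
python3 - <<'E'
from h import *
go(.436,-.109,.28,124)
c=get_calibration("wrist");np.save("c4.npy",c,allow_pickle=True)
cv2.imwrite("pics/w4.png",camera("wrist")[:,:,::-1])
E
```

```text
7.58 pos [ 0.4373 -0.1109  0.2632] rpy [1.7997e+02 3.0000e-02 1.2384e+02] | now [ 0.06 -0.   -0.42] after turn [ 0.06 -0.   -0.42] turn -0.03
```

View pics/w4.png

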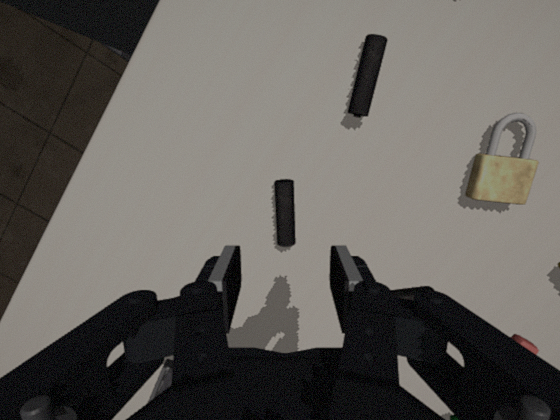

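```bash
python3 - <<'E'
from h import *
c=np.load("c4.npy",allow_pickle=True).item()
mark(c,[("cell2",(284,180),(287,246),.011),("cell1",(375,36),(359,115),.011)])
print(w2pix(c,np.array([.4373,-.1109,.011])))
E
```

```text
cell2 [ 0.4371 -0.1104  0.011 ] len 0.05 deg 126.3
cell1 [ 0.4292 -0.004   0.011 ] len 0.048 deg 115.3
(np.float64(285.33605726641457), np.float64(214.62298298468795))
```

Emit:
{"api": "carry_out", "payload": {"targets": "0 0 0.3 0 0 -0.4 0; 0 0 0.4 0 0 0 0; 0 0 0.4 0 0 0 0; 0 0 0.4 0 0 0 0; 0 0 0.3 0 0 0 0; 0 0 0.2 0 0 0 0; 0 0 0.15 0 0 0 0; 0 0 0 0 0 0 0"}}

```text
time: 8.3
ee_pos: [0.437, -0.1108, 0.1758]
tcp_rot: [-180.0, -0.1, 126.2]
wrist_force: [-0.4, 1.0, 0.6]
opening: 0.043
grasp_force: 0.0
```

Emit:
{"api": "carry_out", "payload": {"targets": "0 0 0 0 0 0 0; 0 0 0 0 0 0 -1; 0 0 0 0 0 0 -1; 0 0 0 0 0 0 -1; 0 0 0 0 0 0 -1; 0 0 0 0 0 0 -1; 0 0 0 0 0 0 -1; 0 0 0 0 0 0 -1", "newtons": 30}}

```text
time: 8.97
ee_pos: [0.4376, -0.1109, 0.1775]
tcp_rot: [179.9, 0.1, 126.3]
wrist_force: [0.1, 0.7, 5.8]
opening: 0.0127
grasp_force: 30.6
```

```bash
python3 - <<'E'
from h import *
go(.4744,-.334,.25,99)
E
```

```text
8.97 pos [ 0.4376 -0.1109  0.1775] rpy [1.7995e+02 6.0000e-02 1.2627e+02] | now [-5.04 -2.56 -1.81] after turn [-5.65  0.04 -1.81] turn 4.76
```

Emit:
{"api": "carry_out", "payload": {"targets": "0 0 -0.3 0 0 0 -1; 0 0 -0.5 0 0 0.7 -1; 0 0 -0.4 0 0 1 -1; 0 0 0 0 0 1 -1; 0 0 0 0 0 1 -1; 0 0 0 0 0 1 -1; 0 0 0 0 0 0 -1; -0.3 0 0 0 0 0 -1"}}

```text
time: 9.63
ee_pos: [0.4391, -0.1221, 0.2252]
tcp_rot: [180.0, -0.0, 99.6]
wrist_force: [0.1, -0.9, -0.8]
opening: 0.0134
grasp_force: 29.8
```

Emit:
{"api": "carry_out", "payload": {"targets": "-0.7 0 0 0 0 0 -1; -0.8 0 0 0 0 0 -1; -0.8 0 0 0 0 0 -1; -0.8 0 0 0 0 0 -1; -0.8 0 0 0 0 0 -1; -0.8 0 0 0 0 0 -1; -0.5 0 0 0 0 0 -1; -0.2 0 0 0 0 0 -1"}}

```text
time: 10.3
ee_pos: [0.474, -0.3391, 0.2244]
tcp_rot: [-180.0, 0.0, 99.4]
wrist_force: [-0.1, -0.2, 0.1]
opening: 0.0133
grasp_force: 29.8
```

```bash
python3 - <<'E'
from h import *
go(.4744,-.334,.1835,99)
E
```

```text
10.3 pos [ 0.474  -0.3391  0.2244] rpy [-1.7998e+02  3.0000e-02  9.9400e+01] | now [0.13 0.03 1.02] after turn [0.13 0.03 1.02] turn 0.07
```

Emit:
{"api": "carry_out", "payload": {"targets": "0.1 0 0.2 0 0 0 -1; 0 0 0.3 0 0 0 -1; 0 0 0.3 0 0 0 -1; 0 0 0.15 0 0 0 -1; 0 0 0.07 0 0 0 -1; 0 0 0 0 0 0 -1; 0 0 0 0 0 0 -0.2; 0 0 0 0 0 0 -0.2"}}

```text
time: 10.97
ee_pos: [0.4738, -0.3318, 0.1845]
tcp_rot: [180.0, 0.0, 99.4]
wrist_force: [-0.1, 0.0, -0.1]
opening: 0.0338
grasp_force: 0.0
```

Emit:
{"api": "carry_out", "payload": {"targets": "0 0 0 0 0 0 -0.2; 0 0 0 0 0 0 -0.2; 0 0 -0.2 0 0 0 -0.2; 0 0 -0.5 0 0 0 -0.2; 0 0 -0.7 0 0 0 0; 0 0 -0.6 0 0 0 0; 0 0 0 0 0 0 0; 0 0 0 0 0 0 0"}}

```text
time: 11.63
ee_pos: [0.474, -0.3322, 0.2662]
tcp_rot: [179.8, 0.1, 99.3]
wrist_force: [-0.0, -0.9, -0.5]
opening: 0.0426
grasp_force: 0.0
```

```bash
python3 - <<'E'
from h import *
go(.4292,-.004,.26,115.5)
cv2.imwrite("pics/w5.png",camera("wrist")[:,:,::-1])
E
```

```text
11.63 pos [ 0.474  -0.3322  0.2662] rpy [1.7985e+02 1.5000e-01 9.9340e+01] | now [8.28 0.23 0.16] after turn [7.89 2.52 0.16] turn -2.82
```

View pics/w5.png

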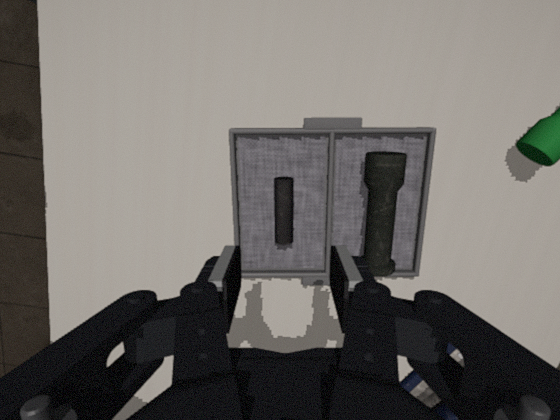

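Emit:
{"api": "carry_out", "payload": {"targets": "0.6 0 0 0 0 0 0; 0.9 0.03 0 0 0 0 0; 0.9 0.03 0 0 0 0 0; 0.9 0.03 0 0 0 0 0; 0.9 0.03 0 0 0 0 0; 0.9 0.03 0 0 0 0 0; 0.9 0.03 0 0 0 0 0; 0.9 0.03 0 0 0 0 0"}}

```text
time: 12.35
ee_pos: [0.4361, -0.0567, 0.2629]
tcp_rot: [-179.9, -0.0, 99.3]
wrist_force: [1.0, 0.9, 0.2]
opening: 0.0424
grasp_force: 0.0
```

Emit:
{"api": "carry_out", "payload": {"targets": "0.7 0 0 0 0 0 0; 0.4 0 0 0 0 0 0; 0.2 0 0 0 0 0 0; 0 0 0 0 0 -0.7 0; 0 0 0.2 0 0 -0.7 0; 0 0 0.4 0 0 -0.7 0; 0 0 0.4 0 0 -0.7 0; 0 0 0.2 0 0 0 0"}}

```text
time: 13.02
ee_pos: [0.4281, -0.0073, 0.2135]
tcp_rot: [-179.8, -0.1, 115.5]
wrist_force: [-0.0, 0.1, 0.1]
opening: 0.0429
grasp_force: 0.0
```

```bash
python3 - <<'E'
from h import *
go(.4292,-.004,.1765,115.5)
E
```

```text
13.02 pos [ 0.4281 -0.0073  0.2135] rpy [-1.7985e+02 -7.0000e-02  1.1553e+02] | now [0.06 0.06 0.93] after turn [0.06 0.06 0.93] turn 0.0
```

Emit:
{"api": "carry_out", "payload": {"targets": "0.06 0.06 0.2 0 0 0 0; 0 0 0.3 0 0 0 0; 0 0 0.2 0 0 0 0; 0 0 0.15 0 0 0 0; 0 0 0.07 0 0 0 0; 0 0 0 0 0 0 0; 0 0 0 0 0 0 -1; 0 0 0 0 0 0 -1"}}

```text
time: 13.68
ee_pos: [0.43, -0.0037, 0.1796]
tcp_rot: [180.0, 0.0, 115.4]
wrist_force: [-0.7, -0.2, -0.7]
opening: 0.0193
grasp_force: 0.0
```

Emit:
{"api": "carry_out", "payload": {"targets": "0 0 0 0 0 0 -1; 0 0 0 0 0 0 -1; 0 0 0 0 0 0 -1; 0 0 0 0 0 0 -1; 0 0 0 0 0 0 -1; 0 0 -0.4 0 0 0 -1; 0 0 -0.6 0 0 0.7 -1; 0 0 -0.6 0 0 0.7 -1"}}

```text
time: 14.35
ee_pos: [0.4293, -0.0037, 0.2432]
tcp_rot: [-179.9, -0.0, 107.2]
wrist_force: [0.7, -0.6, -0.3]
opening: 0.0132
grasp_force: 30.1
```

```bash
python3 - <<'E'
from h import *
t=np.radians(16.9);print(np.array([.503,.288])-.07*np.array([np.cos(t),np.sin(t)]))
go(.436,.2677,.25,107)
E
```

```text
[0.43602305 0.26765085]
14.35 pos [ 0.4293 -0.0037  0.2432] rpy [-1.7989e+02 -3.0000e-02  1.0719e+02] | now [ 6.43  2.16 -0.17] after turn [ 6.44  2.14 -0.17] turn 0.03
```

Emit:
{"api": "carry_out", "payload": {"targets": "0.5 0.1 0 0 0 0 -1; 0.8 0.3 0 0 0 0 -1; 0.8 0.3 0 0 0 0 -1; 0.8 0.3 0 0 0 0 -1; 0.8 0.3 0 0 0 0 -1; 0.8 0.3 0 0 0 0 -1; 0.8 0.3 0 0 0 0 -1; 0.5 0.2 0 0 0 0 -1"}}

```text
time: 15.02
ee_pos: [0.4404, 0.2455, 0.2428]
tcp_rot: [180.0, -0.0, 107.4]
wrist_force: [0.5, 0.6, -1.3]
opening: 0.0133
grasp_force: 30.1
```

Emit:
{"api": "carry_out", "payload": {"targets": "0.2 0 0 0 0 0 -1; 0 0 0 0 0 0 -1; 0 0 0 0 0 0 -1; 0 0 0 0 0 0 -1; 0 0 0 0 0 0 -1; 0 0 0 0 0 0 -1; 0 0 0 0 0 0 -1; 0 0 0 0 0 0 -1"}}

```text
time: 15.68
ee_pos: [0.4385, 0.2499, 0.2432]
tcp_rot: [180.0, -0.0, 107.3]
wrist_force: [0.6, -0.3, -0.8]
opening: 0.013
grasp_force: 30.1
```

```bash
python3 - <<'E'
from h import *
go(.436,.2677,.184,107)
c=get_calibration("wrist");np.save("c6.npy",c,allow_pickle=True)
cv2.imwrite("pics/w6.png",camera("wrist")[:,:,::-1])
E
```

```text
15.68 pos [0.4385 0.2499 0.2432] rpy [179.99  -0.   107.31] | now [0.44 0.07 1.48] after turn [0.44 0.07 1.48] turn 0.05
```

View pics/w6.png

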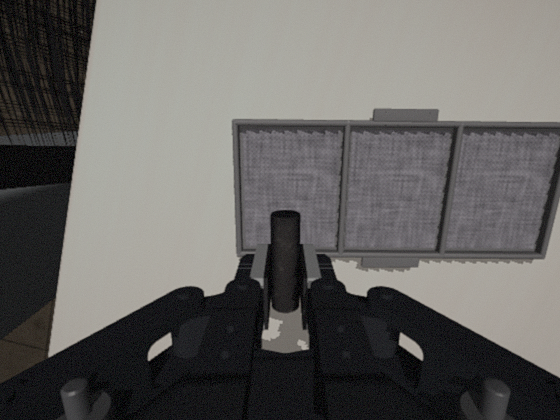

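```bash
python3 - <<'E'
from h import *
c=np.load("c6.npy",allow_pickle=True).item()
mark(c,[("L",(235,121),(240,256),.01),("r1",(348,121),(342,255),.01),("r2",(461,122),(443,256),.01),("R",(561,122),(546,258),.01),("far",(234,121),(561,122),.01),("near",(240,256),(546,258),.01)])
E
```

```text
L [0.4025 0.2606 0.01  ] len 0.09 deg 107.1
r1 [0.469  0.2817 0.01  ] len 0.089 deg 107.6
r2 [0.5355 0.3017 0.01  ] len 0.089 deg 107.7
R [0.5989 0.3207 0.01  ] len 0.091 deg 113.8
far [0.4846 0.3329 0.01  ] len 0.201 deg 17.1
near [0.5165 0.2484 0.01  ] len 0.211 deg 16.9
```

Emit:
{"api": "carry_out", "payload": {"targets": "0.25 0.07 0.1 0 0 0 -1; 0.25 0 0.3 0 0 0 -1; 0 0 0.4 0 0 0 -1; 0 0 0.35 0 0 0 -1; 0 0 0.2 0 0 0 -1; 0 0 0.1 0 0 0 -1; 0 0 0 0 0 0 -1; 0 0 0.03 0 0 0 -1"}}

```text
time: 16.4
ee_pos: [0.435, 0.2708, 0.1839]
tcp_rot: [180.0, -0.0, 107.4]
wrist_force: [-0.5, -0.1, 0.3]
opening: 0.0133
grasp_force: 30.1
```

Emit:
{"api": "carry_out", "payload": {"targets": "0 0 0 0 0 0 -0.2; 0 0 0 0 0 0 -0.2; 0 0 0 0 0 0 -0.2; 0 0 0 0 0 0 -0.2; 0 0 -0.2 0 0 0 -0.2; 0 0 -0.5 0 0 0 -0.2; 0 0 -0.7 0 0 0 0.1; 0 0 -0.8 0 0 0 0.1"}}

```text
time: 17.07
ee_pos: [0.4347, 0.27, 0.2724]
tcp_rot: [-179.9, 0.0, 107.4]
wrist_force: [0.3, 0.9, 0.4]
opening: 0.047
grasp_force: 0.0
```

```bash
python3 - <<'E'
from h import *
go(.661,-.013,.28,72)
cv2.imwrite("pics/w7.png",camera("wrist")[:,:,::-1])
E
```

```text
17.07 pos [0.4347 0.27   0.2724] rpy [-1.7988e+02  3.0000e-02  1.0735e+02] | now [-8.44  3.29 -0.19] after turn [-4.98  7.57 -0.19] turn 6.17
```

View pics/w7.png

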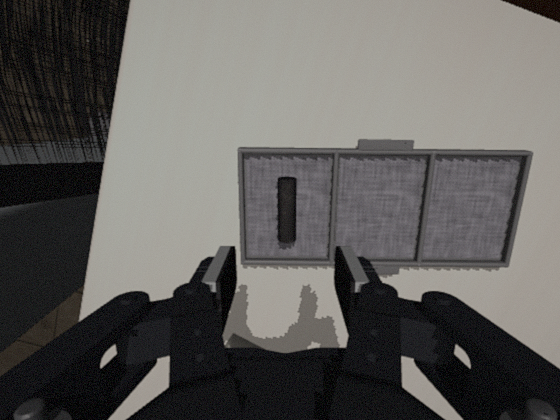

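Emit:
{"api": "carry_out", "payload": {"targets": "-0.5 0.2 0 0 0 0 0.1; -0.85 0.33 0 0 0 0 0.1; -0.85 0.33 0 0 0 0 0.1; -0.85 0.33 0 0 0 0 0.1; -0.85 0.33 0 0 0 0 0.1; -0.85 0.33 0 0 0 0 0.1; -0.85 0.33 0 0 0 0 0.1; -0.85 0.33 0 0 0 0 0.1"}}

```text
time: 17.78
ee_pos: [0.6088, 0.0523, 0.2726]
tcp_rot: [180.0, 0.0, 107.4]
wrist_force: [-0.1, 0.6, 1.4]
opening: 0.0469
grasp_force: 0.0
```

Emit:
{"api": "carry_out", "payload": {"targets": "-0.85 0.33 0 0 0 0 0.2; -0.7 0.27 0 0 0 0.5 0.2; -0.3 0.1 0 0 0 0.9 0.2; 0 0 0 0 0 1 0.2; 0 0 0 0 0 1 0.2; 0 0 0 0 0 1 0.2; 0 0 0 0 0 1 0.2; 0 0 0 0 0 0.8 0.2"}}

```text
time: 18.45
ee_pos: [0.6563, -0.0087, 0.2724]
tcp_rot: [180.0, -0.0, 71.5]
wrist_force: [-0.6, 0.9, -0.3]
opening: 0.0515
grasp_force: 0.0
```

Emit:
{"api": "carry_out", "payload": {"targets": "0 0 0 0 0 0 0.2; 0 0 0 0 0 0 0.2; 0 0 0 0 0 0 0.2; 0 0 0 0 0 0 0.2; 0 0 0 0 0 0 0.2; 0 0 0 0 0 0 0.2; 0 0 0 0 0 0 0.2; 0 0 0 0 0 0 0.2"}}

```text
time: 19.12
ee_pos: [0.6562, -0.0085, 0.2719]
tcp_rot: [-180.0, 0.0, 71.9]
wrist_force: [-1.1, -0.6, 0.3]
opening: 0.0512
grasp_force: 0.0
```

```bash
python3 - <<'E'
from h import *
go(.661,-.013,.28,72)
c=get_calibration("wrist");np.save("c8.npy",c,allow_pickle=True)
cv2.imwrite("pics/w8.png",camera("wrist")[:,:,::-1])
E
```

```text
19.12 pos [ 0.6562 -0.0085  0.2719] rpy [-180.      0.     71.86] | now [-0.07  0.15 -0.2 ] after turn [-0.07  0.15 -0.2 ] turn -0.03
```

View pics/w8.png

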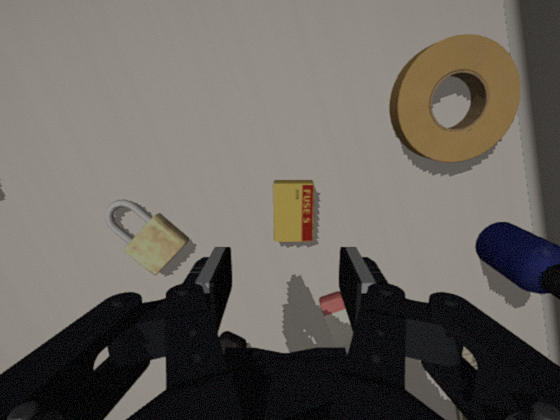

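```bash
python3 - <<'E'
from h import *
c=np.load("c8.npy",allow_pickle=True).item()
mark(c,[("carton",(293.5,181),(293.5,241),.016)])
A=c;p=(pix2w(c,293.5,181,.016)+pix2w(c,293.5,241,.016))/2
go(p[0],p[1],.180,72)
E
```

```text
carton [ 0.6619 -0.0096  0.016 ] len 0.046 deg 72.2
19.17 pos [ 0.6562 -0.0086  0.2719] rpy [-180.      0.     71.85] | now [0.02 0.15 2.3 ] after turn [0.02 0.15 2.3 ] turn -0.03
```

Emit:
{"api": "carry_out", "payload": {"targets": "0 0.15 0.2 0 0 0 0.2; 0 0 0.4 0 0 0 0.2; 0 0 0.5 0 0 0 0.2; 0 0 0.5 0 0 0 0.2; 0 0 0.4 0 0 0 0.2; 0 0 0.2 0 0 0 0.2; 0 0 0.1 0 0 0 0.2; 0 0 0 0 0 0 0.2"}}

```text
time: 19.83
ee_pos: [0.6618, -0.0105, 0.179]
tcp_rot: [-179.9, 0.0, 71.8]
wrist_force: [-0.5, -0.4, 0.1]
opening: 0.0511
grasp_force: 0.0
```

Emit:
{"api": "carry_out", "payload": {"targets": "0 0 0 0 0 0 -1; 0 0 0 0 0 0 -1; 0 0 0 0 0 0 -1; 0 0 0 0 0 0 -1; 0 0 0 0 0 0 -1; 0 0 0 0 0 0 -1; 0 0 0 0 0 0 -1; 0 0 -0.2 0 0 0 -1"}}

```text
time: 20.5
ee_pos: [0.6615, -0.0104, 0.1871]
tcp_rot: [-179.9, 0.0, 71.8]
wrist_force: [-0.5, 0.1, -1.4]
opening: 0.0285
grasp_force: 29.7
```

Emit:
{"api": "carry_out", "payload": {"targets": "0 0 -0.5 0 0 0 -1; 0 0 -0.5 0 0 -0.9 -1; 0 0 -0.4 0 0 -0.9 -1; 0 0 0 0 0 -0.9 -1; 0 0 0 0 0 -0.9 -1; 0 0 0 0 0 -0.9 -1; 0 0 0 0 0 -0.9 -1; 0 0 0 0 0 -0.7 -1"}}

```text
time: 21.17
ee_pos: [0.6618, -0.0104, 0.2442]
tcp_rot: [-180.0, -0.0, 107.1]
wrist_force: [0.5, -0.5, -1.0]
opening: 0.029
grasp_force: 29.8
```

```bash
python3 - <<'E'
from h import *
go(.5023,.2907,.25,107)
E
```

```text
21.17 pos [ 0.6618 -0.0104  0.2442] rpy [-1.7999e+02 -1.0000e-02  1.0706e+02] | now [ 8.37 -1.6  -0.14] after turn [ 8.36 -1.61 -0.14] turn 0.01
```

Emit:
{"api": "carry_out", "payload": {"targets": "0.5 -0.1 0 0 0 0 -1; 0.9 -0.18 0 0 0 0 -1; 0.9 -0.18 0 0 0 0 -1; 0.9 -0.18 0 0 0 0 -1; 0.9 -0.18 0 0 0 0 -1; 0.9 -0.18 0 0 0 0 -1; 0.9 -0.18 0 0 0 0 -1; 0.9 -0.18 0 0 0 0 -1"}}

```text
time: 21.83
ee_pos: [0.53, 0.2356, 0.2444]
tcp_rot: [180.0, -0.0, 106.8]
wrist_force: [0.1, 1.4, -1.3]
opening: 0.0294
grasp_force: 29.8
```

Emit:
{"api": "carry_out", "payload": {"targets": "0.8 -0.14 0 0 0 0 -1; 0.5 -0.1 0 0 0 0 -1; 0.27 0 0 0 0 0 -1; 0 0 0 0 0 0 -1; 0 0 0 0 0 0 -1; 0 0 0 0 0 0 -1; 0 0 0 0 0 0 -1; 0 0 0 0 0 0 -1"}}

```text
time: 22.5
ee_pos: [0.5044, 0.2907, 0.2439]
tcp_rot: [-180.0, 0.0, 106.7]
wrist_force: [-0.5, -0.0, -0.8]
opening: 0.0292
grasp_force: 29.8
```

```bash
python3 - <<'E'
from h import *
go(.5023,.2907,.185,107)
E
```

```text
22.5 pos [0.5044 0.2907 0.2439] rpy [-1.7999e+02  1.0000e-02  1.0670e+02] | now [ 0.02 -0.05  1.47] after turn [ 0.02 -0.05  1.47] turn -0.05
```

Emit:
{"api": "carry_out", "payload": {"targets": "0 -0.05 0.2 0 0 0 -1; 0 0 0.4 0 0 0 -1; 0 0 0.4 0 0 0 -1; 0 0 0.3 0 0 0 -1; 0 0 0.12 0 0 0 -1; 0 0 0.05 0 0 0 -1; 0 0 0 0 0 0 -1; 0 0 0 0 0 0 -1"}}

```text
time: 23.17
ee_pos: [0.5021, 0.2909, 0.1852]
tcp_rot: [180.0, -0.0, 106.8]
wrist_force: [-0.1, 0.3, -0.5]
opening: 0.0288
grasp_force: 30.0
```

Emit:
{"api": "carry_out", "payload": {"targets": "0 0 0 0 0 0 -0.05; 0 0 0 0 0 0 -0.05; 0 0 0 0 0 0 -0.05; 0 0 0 0 0 0 -0.05; 0 0 -0.2 0 0 0 -0.05; 0 0 -0.5 0 0 0 -0.05; 0 0 -0.8 0 0 0 0.1; 0 0 -0.8 0 0 0 0.1"}}

```text
time: 23.83
ee_pos: [0.5016, 0.2908, 0.278]
tcp_rot: [-179.9, 0.0, 106.8]
wrist_force: [0.2, 0.7, 0.2]
opening: 0.0469
grasp_force: 0.0
```

```bash
python3 - <<'E'
from h import *
go(.558,-.122,.27,40)
cv2.imwrite("pics/w9.png",camera("wrist")[:,:,::-1])
E
```

```text
23.83 pos [0.5016 0.2908 0.278 ] rpy [-1.7991e+02  2.0000e-02  1.0679e+02] | now [-10.29  -1.63   0.2 ] after turn [-5.55  8.81  0.2 ] turn 11.66
```

View pics/w9.png

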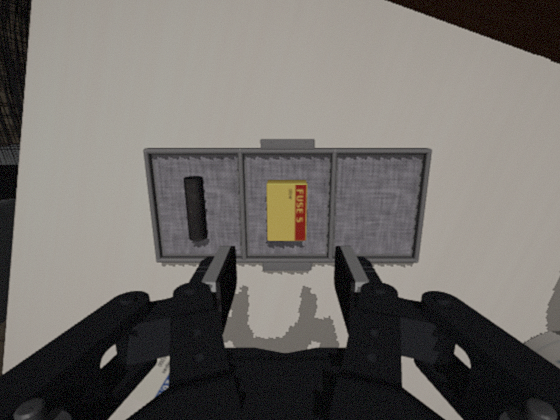

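Emit:
{"api": "carry_out", "payload": {"targets": "-0.5 -0.1 0 0 0 0.5 0.1; -0.9 -0.1 0 0 0 0 0.1; -0.9 -0.1 0 0 0 0 0.1; -0.9 -0.1 0 0 0 0 0.1; -0.9 -0.1 0 0 0 0 0.1; -0.9 -0.1 0 0 0 0 0.1; -0.9 -0.1 0 0 0 0 0.1; -0.9 -0.1 0 0 0 0 0.1"}}

```text
time: 24.55
ee_pos: [0.5373, 0.0177, 0.2778]
tcp_rot: [179.9, 0.0, 103.9]
wrist_force: [0.6, 0.8, -0.1]
opening: 0.0469
grasp_force: 0.0
```

Emit:
{"api": "carry_out", "payload": {"targets": "-0.9 -0.1 0 0 0 0 0.1; -0.9 -0.1 0 0 0 0 0.1; -0.9 -0.1 0 0 0 0 0.1; -0.5 -0.1 0 0 0 0.5 0.1; -0.2 0 0 0 0 0.9 0.1; 0 0 0 0 0 0.9 0.1; 0 0 0 0 0 0.9 0.1; 0 0 0 0 0 0.9 0.1"}}

```text
time: 25.22
ee_pos: [0.5542, -0.117, 0.2776]
tcp_rot: [180.0, -0.0, 80.1]
wrist_force: [-0.1, 0.1, 0.7]
opening: 0.0472
grasp_force: 0.0
```

Emit:
{"api": "carry_out", "payload": {"targets": "0 0 0 0 0 0.9 0.1; 0 0 0 0 0 0.9 0.1; 0 0 0 0 0 0.9 0.1; 0 0 0 0 0 0.9 0.1; 0 0 0 0 0 0.9 0.1; 0 0 0 0 0 0.9 0.1; 0 0 0 0 0 0.9 0.1; 0 0 0 0 0 0.8 0.1"}}

```text
time: 25.88
ee_pos: [0.5542, -0.1165, 0.2776]
tcp_rot: [180.0, -0.0, 39.5]
wrist_force: [0.8, 0.5, 0.0]
opening: 0.047
grasp_force: 0.0
```

```bash
python3 - <<'E'
from h import *
go(.559,-.124,.27,40)
E
```

```text
25.88 pos [ 0.5542 -0.1165  0.2776] rpy [ 1.7997e+02 -2.0000e-02  3.9490e+01] | now [-0.03  0.22  0.19] after turn [-0.03  0.22  0.19] turn -0.09
```

```bash
python3 - <<'E'
from h import *
c=get_calibration("wrist");np.save("c10.npy",c,allow_pickle=True)
cv2.imwrite("pics/w10.png",camera("wrist")[:,:,::-1])
print(w2pix(c,np.array([.5542,-.1165,.013])))
E
```

```text
(np.float64(285.2395276617335), np.float64(209.42875424955182))
```

View pics/w10.png

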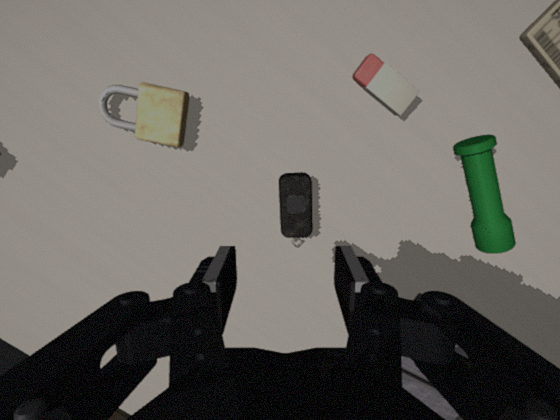

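```bash
python3 - <<'E'
from h import *
c=np.load("c10.npy",allow_pickle=True).item()
mark(c,[("case",(295,173),(296,237),.012)])
A,B=pix2w(c,295,173,.012),pix2w(c,296,237,.012);p=(A+B)/2
print("ring dir in tool x:",(B-A)[:2]@[np.cos(np.radians(39.5)),np.sin(np.radians(39.5))])
go(p[0],p[1],.1785,40)
E
```

```text
case [ 0.5611 -0.121   0.012 ] len 0.051 deg 40.8
ring dir in tool x: -0.0506990803243941
25.93 pos [ 0.5542 -0.1165  0.2776] rpy [ 1.7997e+02 -2.0000e-02  3.9200e+01] | now [0.06 0.2  2.48] after turn [0.06 0.2  2.48] turn -0.14
```

Emit:
{"api": "carry_out", "payload": {"targets": "0.06 0.2 0.2 0 0 -0.2 0.1; 0 0 0.5 0 0 0 0.1; 0 0 0.5 0 0 0 0.1; 0 0 0.5 0 0 0 0.1; 0 0 0.5 0 0 0 0.1; 0 0 0.2 0 0 0 0.1; 0 0 0.12 0 0 0 0.1; 0 0 0 0 0 0 0.1"}}

```text
time: 26.6
ee_pos: [0.561, -0.1211, 0.176]
tcp_rot: [-180.0, 0.0, 40.9]
wrist_force: [-0.4, 0.3, 0.5]
opening: 0.0471
grasp_force: 0.0
```

Emit:
{"api": "carry_out", "payload": {"targets": "0 0 0 0 0 0 -1; 0 0 0 0 0 0 -1; 0 0 0 0 0 0 -1; 0 0 0 0 0 0 -1; 0 0 0 0 0 0 -1; 0 0 0 0 0 0 -1; 0 0 0 0 0 0 -1; 0 0 -0.2 0 0 0 -1"}}

```text
time: 27.27
ee_pos: [0.5609, -0.1211, 0.1839]
tcp_rot: [-180.0, 0.0, 40.9]
wrist_force: [-0.3, -0.6, -0.7]
opening: 0.0246
grasp_force: 29.5
```

Emit:
{"api": "carry_out", "payload": {"targets": "0 0 -0.5 0 0 0 -1; 0 0 -0.5 0 0 -0.9 -1; 0 0 -0.5 0 0 -0.9 -1; 0 0 0 0 0 -0.9 -1; 0 0 0 0 0 -0.9 -1; 0 0 0 0 0 -0.9 -1; 0 0 0 0 0 -0.9 -1; 0 0 0 0 0 -0.9 -1"}}

```text
time: 27.93
ee_pos: [0.5611, -0.1211, 0.245]
tcp_rot: [180.0, 0.0, 77.3]
wrist_force: [-0.8, -0.2, -0.2]
opening: 0.0249
grasp_force: 29.5
```

Emit:
{"api": "carry_out", "payload": {"targets": "0 0 0 0 0 -0.9 -1; 0 0 0 0 0 -0.9 -1; 0 0 0 0 0 -0.9 -1; 0 0 0 0 0 -0.9 -1; 0 0 0 0 0 -0.9 -1; 0 0 0 0 0 -0.7 -1; 0 0 0 0 0 0 -1; 0 0 0 0 0 0 -1"}}

```text
time: 28.6
ee_pos: [0.5612, -0.1212, 0.2447]
tcp_rot: [180.0, 0.0, 106.7]
wrist_force: [-0.6, -0.0, 0.2]
opening: 0.0249
grasp_force: 29.5
```

```bash
python3 - <<'E'
from h import *
go(.5692-.0018,.3122+.0057,.25,107)
E
```

```text
28.6 pos [ 0.5612 -0.1212  0.2447] rpy [1.7999e+02 1.0000e-02 1.0666e+02] | now [10.47  3.3  -0.13] after turn [10.45  3.36 -0.13] turn -0.06
```

Emit:
{"api": "carry_out", "payload": {"targets": "0.5 0.2 0 0 0 0 -1; 0.9 0.28 0 0 0 0 -1; 0.9 0.28 0 0 0 0 -1; 0.9 0.28 0 0 0 0 -1; 0.9 0.28 0 0 0 0 -1; 0.9 0.28 0 0 0 0 -1; 0.9 0.28 0 0 0 0 -1; 0.9 0.28 0 0 0 0 -1"}}

```text
time: 29.27
ee_pos: [0.565, 0.166, 0.2447]
tcp_rot: [180.0, 0.0, 106.6]
wrist_force: [0.6, 0.1, 0.5]
opening: 0.0249
grasp_force: 29.5
```

Emit:
{"api": "carry_out", "payload": {"targets": "0.9 0.28 0 0 0 0 -1; 0.9 0.28 0 0 0 0 -1; 0.9 0.28 0 0 0 0 -1; 0.6 0.2 0 0 0 0 -1; 0.27 0.1 0 0 0 0 -1; 0 0 0 0 0 0 -1; 0 0 0 0 0 0 -1; 0 0 0 0 0 0 -1"}}

```text
time: 29.93
ee_pos: [0.5679, 0.313, 0.2443]
tcp_rot: [-180.0, 0.0, 106.7]
wrist_force: [0.2, -0.8, -0.0]
opening: 0.0244
grasp_force: 29.6
```

```bash
python3 - <<'E'
from h import *
go(.5692-.0018,.3122+.0057,.182,107)
E
```

```text
29.93 pos [0.5679 0.313  0.2443] rpy [-1.7998e+02  2.0000e-02  1.0669e+02] | now [0.12 0.02 1.56] after turn [0.12 0.02 1.56] turn -0.05
```

Emit:
{"api": "carry_out", "payload": {"targets": "0.1 0 0.2 0 0 0 -1; 0 0 0.4 0 0 0 -1; 0 0 0.4 0 0 0 -1; 0 0 0.3 0 0 0 -1; 0 0 0.15 0 0 0 -1; 0 0 0.08 0 0 0 -1; 0 0 0 0 0 0 -1; 0 0 0 0 0 0 -1"}}

```text
time: 30.6
ee_pos: [0.5668, 0.3178, 0.1837]
tcp_rot: [180.0, -0.0, 106.8]
wrist_force: [1.1, -0.5, -0.4]
opening: 0.0248
grasp_force: 29.5
```

Emit:
{"api": "carry_out", "payload": {"targets": "0 0 0 0 0 0 -0.1; 0 0 0 0 0 0 -0.1; 0 0 0 0 0 0 -0.1; 0 0 0 0 0 0 -0.1; 0 0 -0.2 0 0 0 -0.1; 0 0 -0.5 0 0 0 -0.1; 0 0 -0.8 0 0 0 -0.1; 0 0 -0.8 0 0 0 -0.1"}}

```text
time: 31.27
ee_pos: [0.5662, 0.3177, 0.2759]
tcp_rot: [-179.9, 0.0, 106.8]
wrist_force: [1.1, 0.1, -0.3]
opening: 0.0383
grasp_force: 0.0
```

```bash
python3 - <<'E'
from h import *
go(.5,.3,.3,107)
w=camera("wrist")[:,:,::-1];t=cv2.resize(camera("top")[140:320,190:480][:,:,::-1],None,fx=1.3,fy=1.3)
o=np.zeros((420,800,3),np.uint8);o[:,:420]=w[:,70:490];t=t[:,:377];o[:t.shape[0],421:421+t.shape[1]]=t
cv2.imwrite("pics/w11.png",o)
E
```

```text
31.27 pos [0.5662 0.3177 0.2759] rpy [-1.7990e+02  2.0000e-02  1.0679e+02] | now [ 0.05 -1.71 -0.6 ] after turn [ 0.06 -1.71 -0.6 ] turn -0.04
```

View pics/w11.png

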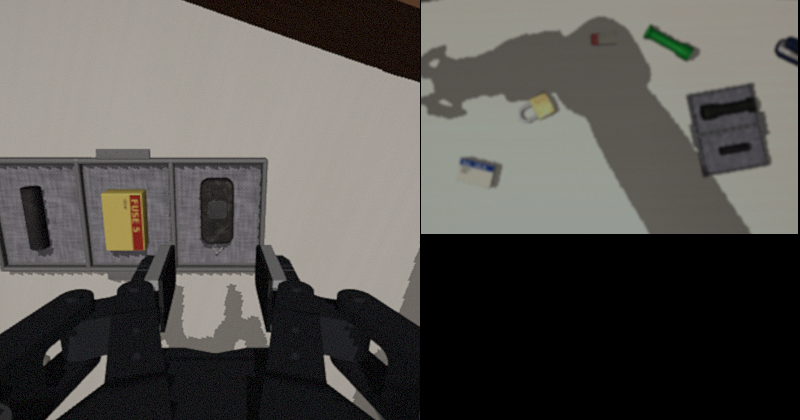

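All five items lie flat in their pockets: the remote case is at about (217,211) with its ring inside, and the padlock, eraser and staples have not moved. I'm handing the job in.

```bash
python3 -c "
from workcell import bot
print(bot.job_done())"
```

```text
the job is handed in; nothing more can be done
None
```

I placed both kits and handed the job in at about 31 s. In the last pictures all five items lay flat in their pockets and the padlock, eraser and staples had not moved, but no verdict came back.

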